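# Close up the slide storage

## Robot

A 6-joint arm with a two-finger parallel gripper is mounted at the origin on a cart in front of the work surface, level with it; the furniture and walls round the work are solid. World frame = base frame: x ahead of the robot, y to its left, z up, the work surface at z = 0. Lengths are in mm, angles in degrees, forces in N, time in s.
With the tool pointing down it reaches from about 300 to 850 mm from the base axis. Payload 4.2 kg.
Tool frame: the origin (TCP) lies on the centre line of the jaws, within the pads' length; the fingertips stand 14 mm ahead of it and the grasp point (between the pads) lies 5 mm behind it; x points along the fingers, y is the direction in which the jaws open and shut, and the axes are right-handed (so a half turn about x gives the same grasp; the last joint's range is limited). The gripper opens to 91 mm and grips with 3 to 60 N. Pads are 32 mm wide; open, the fingers measure 118 mm over their backs; the gripper's body (76 mm by 178 mm) begins 60 mm behind the grasp point.
Start: joints at [65.432, 18.312, 89.639, -0, 72.044, -1.146], TCP at [228.571, 527.634, 227.976] pointing down, gripper open.
Joint ranges: [-177.97, 177.97], [-48.28, 115.42], [12.27, 149.76], [-77.06, 257.06], [2.81, 150.46], [-146.56, 146.56]. Speed limits (degrees/s): [147.25, 147.25, 180, 180, 180, 180].

## Interface

Orientations are given as [roll, pitch, yaw] about the fixed x, y, z axes, in that order (R = Rz(yaw) Ry(pitch) Rx(roll)).
In Python, from workcell import readout, optics, env gives the robot as it stands.
- The arm moves only by the shell command python3 -m creep 'ROWS' [OPENING] [FORCE]. ROWS is JSON, a list of rows, each an object with "translation": the shift along the world's x, y, z in cm, a list of three; "delta_rot": the turn, a rotation vector about the world's x, y, z in rad, a list of three. In form: [{"translation": [dx, dy, dz], "delta_rot": [rx, ry, rz]}, ...]. A call has 1 to 5 rows; each row shifts and turns the commanded pose from where the row before left it; what a row does not reach is not made up. A row lasts 1/12 s, in which the tool goes at most 41.7 mm and 7.16 degrees, less where a joint would pass 70% of its speed; a pose out of reach is approached as far as the arm can. A call with a gripper value outside its range is refused whole. OPENING is the gripper's target within -1 to 1 (fully open at 1, half-way at 0, shut at -1), set as the call begins (- or left out, the last holds). The fingers move at their own pace and stop on an object; FORCE is the grip in N (left out, the last holds). Time passes only in rows, so rows that do not move let the fingers close. It gives the time, the measured TCP pose, the force and the opening at its end, in the units of the state.
- readout.state(): the state, without advancing time (a new reading comes with each control period).
- optics.grab_frame(name): name is "scene" or "top" or "wrist"; returns (picture, depth): 400x640x3 uint8, red, green, blue; 400x640 float32, mm along the optical axis (not along the pixel's ray), 0 where there is no reading.
- optics.camera_params(name): a dict with "mtx" (3x3 intrinsics, pixels), "R" (3x3) and "t" (3): a world point X has camera coordinates R X + t. Camera axes: x right, y down, z forward; pixel columns grow to the right and rows downward; lengths in mm; the calibration is good to about 2 mm. A picture is of the moment at which its call begins: read the wrist's pose just before it. camera_params takes no time and is no camera call; for the wrist camera it gives the pose at the moment of the call.
- env.job_done(): hands the job in, once; it reports no verdict.
The state is a dict: "time_s": time; "qpos": joint angles; "qvel": joint speeds; "effort": joint torques, N m; "ee_pos": TCP position; "ee_rot": TCP orientation; "force": force on the tool from outside, world axes, zero at the start; "torque": the same for the moment, N m; "gripper_width": finger opening in mm.
Only numpy, scipy, OpenCV 4.12 (cv2) and the standard library are available. Lean on these libraries where they do the work, as an engineer would, in place of code of your own. Each camera call takes 0.05 s, during which the arm holds its last target.

## Task

Close up the microscope slides against dust, using only the fingertips: push both drawers of the grey two-drawer slide cabinet fully home, and push the raised lid of the blue slide box over and down until it is fully shut, in any order. Grip and lift nothing, leave the slide box standing where it is, and do not disturb the marker beside the box, the petri dish on the cabinet, or the lying tube and small brown dropper bottle to the cabinet's left.

Things in the scene. Friction and masses are not known exactly. Their poses are not given: they have to be found in the camera images.
- slide_cabinet: grey bench-top cabinet with two shallow white drawers side by side, fixed to the worktop; 170 (x) x 226 (y) x 78 mm high. Origin: centre of its underside. Its x axis points from the drawer fronts to its back, so a drawer is pushed shut along +x of this frame; y points to the cabinet's left drawer. With the drawers shut their front faces lie at x = -95 mm in this frame, the middles of the fronts at y = +55.5 mm (left) and -55.5 mm (right)
- drawer_left_face (a point): middle of the front face of the left drawer (cabinet's +y side), 34 mm above the worktop; it moves with the drawer. The front is a flat white panel 108 mm wide, 10 mm thick, from 10 to 76 mm above the worktop, standing wholly in front of the carcass, with a finger notch 32 mm wide in the middle of its top edge that reaches down to 58 mm above the worktop; it has no knob
- drawer_right_face (a point): the same point on the front of the right drawer (cabinet's -y side), same panel
- drawer_left (a joint): how far the left drawer stands open, m: 0 = fully shut, 0.085 = fully open; starts 0.04 to 0.08. It slides with about 1.5 N of friction and stays where it is left
- drawer_right (a joint): the same for the right drawer
- slide_box: blue slide box, with its lid standing up (a second, closed one at the far left of the worktop is not part of the job), loose, about 0.45 kg, 62 (x) x 98 (y) mm, 30 mm high when shut. Origin: centre of its underside. x of its frame points from its front to its hinge side; the hinge line runs along y at x = +32 mm, 19 mm above the worktop. Behind its hinge side at least 65 mm of worktop is free before the sloping front (up to 85 mm high) of the fixed centrifuge
- slide_box_lid (a joint): opening angle of the slide box lid, rad: 0 = shut, 1.57 = upright, 1.83 = leaning back as far as it goes; starts 1.45 to 1.75. The lid reaches 63 mm from the hinge line and is a shallow tray 11 mm deep, whose outer face looks to +x of the box frame while it stands up; a light friction hinge (0.02 N m, a little more when swung fast; hard or quick pushes slide the box), so the lid may stay where it is left and must be pressed down to shut
- lid_edge (a point): middle of the lid's free edge, at its outer face; moves with the lid (about 82 mm above the worktop with the lid upright, 30 mm when shut)
- marker: bystander: white marker with black cap lying beside the slide box on its -y side, 135 mm long, 17 mm thick; origin: centre of its underside
- petri_dish: bystander: round petri dish, 59 mm across, 15 mm high, standing loose on the rear half of the cabinet's top; origin: centre of its underside
- tube_lying: bystander: blood tube with red cap lying on the worktop to the left of the cabinet, 105 mm long, 17 mm thick; origin: centre of its underside
- dropper_stain: bystander: brown dropper bottle with black cap, 37 mm across, 88 mm high, standing to the left of the cabinet; origin: centre of its underside
There are look-alikes about, which are no part of the job. What is meant by the slide_box is not turquoise, and is the larger of those in its own colour.

How it is judged (in metres and radians):
At the end, for the whole second after the job is handed in: Both drawers are within 4 mm of fully shut, the slide box lid is within 0.07 rad of shut, and the slide box stands flat and still within 30 mm of where it started; the marker, petri dish, lying tube and dropper bottle are within 40 mm of where they started (value of joint each of drawer_left, drawer_right below 0.004 m and value of joint slide_box_lid below 0.07 rad and distance of slide_box from where it was at the start of the episode below 0.03 m and angle between slide_box's own z axis and vertical below 0.05 rad and linear speed of slide_box below 0.01 m/s and distance of each of marker, petri_dish, tube_lying, dropper_stain from where it was at the start of the episode below 0.04 m); the robot touches nothing.
It fails at once if the slide box is lifted (its origin more than 15 mm up) (height (world z) of slide_box above 0.015 m).
It fails at once if the slide box is shoved more than 40 mm (distance of slide_box from where it was at the start of the episode above 0.04 m).
It fails at once if the slide box is tipped by more than 0.35 rad (angle between slide_box's own z axis and vertical above 0.35 rad).
It fails at once if a bystander (marker, petri dish, lying tube or dropper bottle) is moved more than 40 mm (distance of any of marker, petri_dish, tube_lying, dropper_stain from where it was at the start of the episode above 0.04 m).
It fails at once if the brown dropper bottle is tipped over (angle between dropper_stain's own z axis and vertical above 0.5 rad).
It also fails if it takes over 50 s, if anything falls off the work surface, if the arm or the gripper's body presses on something with over 40 N, if the wrist force passes 120 N, or if a joint passes its speed limit or range.

## Working session

There is one attempt and no reset: what is moved stays moved. The work goes in short steps, Python scripts to look and compute and a shell command to move; the robot and the scene stay as the last step left them, time stands still between calls to the robot, and variables do not carry over. Pictures are saved under pics/ and viewed, and the job is handed in when it is done.

```bash
ls; mkdir -p pics; python3 - <<'E'
from workcell import readout, optics
import cv2,numpy as np
print(readout.state())
for n in("scene","top","wrist"):
    p,d=optics.grab_frame(n); cv2.imwrite(f"pics/{n}0.png",p[:,:,::-1]); np.savez(f"pics/{n}0.npz",p=p,d=d,**optics.camera_params(n))
    c=optics.camera_params(n); print(n,c)
E
```

```text
pics
{'time_s': 0.0, 'qpos': array([ 6.54306702e+01,  1.83509851e+01,  8.97059754e+01, -1.51585302e-03,
        7.20420275e+01, -1.14855028e+00]), 'qvel': array([ 0.07589154,  0.01631001,  0.0269886 ,  0.06325086, -0.02656141,
       -0.07153625]), 'effort': array([-5.04499003e-04, -4.12461448e+01, -2.31975245e+01,  7.26769120e-02,
        4.57814906e-02, -1.61901494e-04]), 'ee_pos': array([228.38738197, 527.18608204, 227.12973818]), 'ee_rot': array([ -90.31442259,   89.90100152, -113.73473351]), 'force': array([-0.20885029, -0.11481199, -0.62220675]), 'torque': array([0.05573199, 0.0354543 , 0.01854611]), 'gripper_width': 91.17185876996078}
scene {'mtx': array([[470.29496808,   0.        , 315.67718163],
       [  0.        , 470.29496808, 191.89986839],
       [  0.        ,   0.        ,   1.        ]]), 'R': array([[ 0.81531512, -0.5789347 , -0.00979173],
       [-0.44256702, -0.61218558, -0.65525815],
       [ 0.37335732,  0.53857537, -0.75534157]]), 't': array([-491.32177548,  294.75878492, 1441.36729293])}
top {'mtx': array([[382.08623301,   0.        , 318.174113  ],
       [  0.        , 382.08623301, 200.96786742],
       [  0.        ,   0.        ,   1.        ]]), 'R': array([[ 2.11373570e-02, -9.99770293e-01,  3.54587498e-03],
       [-9.89595855e-01, -2.14268367e-02, -1.42270639e-01],
       [ 1.42313935e-01, -5.01757896e-04, -9.89821445e-01]]), 't': array([ -24.20292382,  579.93239637, 1318.2628231 ])}
wrist {'mtx': array([[351.6189732 ,   0.        , 323.09720936],
       [  0.        , 351.6189732 , 196.21204107],
       [  0.        ,   0.        ,   1.        ]]), 'R': array([[ 3.95848031e-01,  9.18315882e-01,  5.26848969e-04],
       [ 8.88645395e-01, -3.83202841e-01,  2.51922497e-01],
       [ 2.31546320e-01, -9.92548424e-02, -9.67747270e-01]]), 't': array([-575.46987574,  -27.20950223,  389.02621868])}
```

View pics/scene0.png

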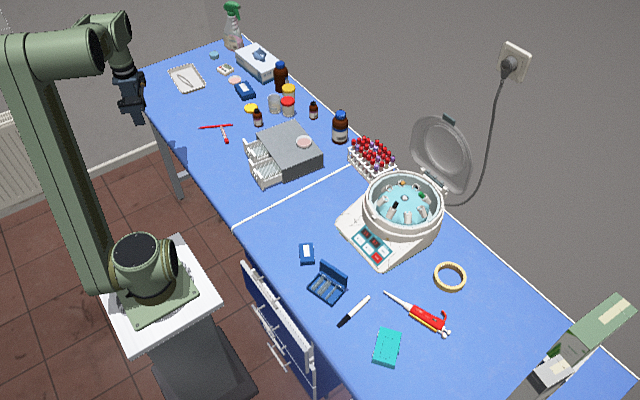

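View pics/top0.png

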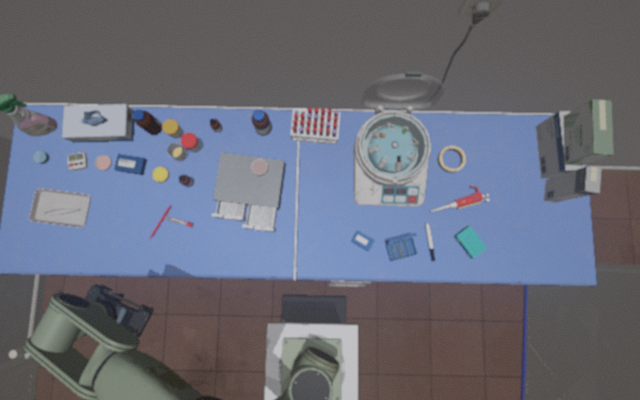

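View pics/wrist0.png

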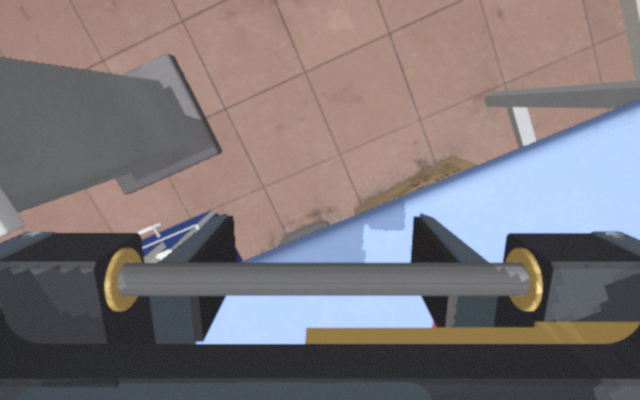

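The overview shows the cabinet at about (248,185) in the top view and the open blue box at about (401,247). The marker is at (431,243). I'll enlarge these next.

```bash
cat > h.py <<'E'
import numpy as np,cv2
def load(n):
    z=np.load(f"pics/{n}.npz"); return z
def pt(z,u,v,d=None):
    K=z['mtx']; d=z['d'][int(round(v)),int(round(u))] if d is None else d
    c=np.array([(u-K[0,2])/K[0,0]*d,(v-K[1,2])/K[1,1]*d,d]); return z['R'].T@(c-z['t'])
def cloud(z):
    K=z['mtx']; d=z['d']; v,u=np.mgrid[:400,:640]
    c=np.stack([(u-K[0,2])/K[0,0]*d,(v-K[1,2])/K[1,1]*d,d],-1); return (c-z['t'])@z['R']
def planez(z,u,v,h):
    K=z['mtx'];r=z['R'].T@np.array([(u-K[0,2])/K[0,0],(v-K[1,2])/K[1,1],1]); o=-z['R'].T@z['t']; return o+r*(h-o[2])/r[2]
def proj(z,X):
    c=z['R']@np.asarray(X,float)+z['t'];p=z['mtx']@c; return p[:2]/p[2]
def crop(z,n,x0,y0,w,h,s):
    im=cv2.resize(z['p'][y0:y0+h,x0:x0+w,::-1],None,fx=s,fy=s,interpolation=cv2.INTER_CUBIC)
    for u in range((x0+9)//10*10,x0+w,10):
        cv2.line(im,((u-x0)*s,0),((u-x0)*s,6),(0,0,255),1); cv2.putText(im,str(u),((u-x0)*s,16),0,.33,(0,0,255),1)
    for u in range((y0+9)//10*10,y0+h,10):
        cv2.line(im,(0,(u-y0)*s),(6,(u-y0)*s),(0,0,255),1); cv2.putText(im,str(u),(8,(u-y0)*s+4),0,.33,(0,0,255),1)
    cv2.imwrite(f"pics/{n}.png",im)
E
python3 - <<'E'
from h import *
t=load("top0");s=load("scene0")
crop(t,"c1",200,140,100,100,6);crop(t,"c2",340,210,130,70,6)
crop(s,"c3",230,110,110,90,7);crop(s,"c4",285,230,110,110,5)
E
```

```text
(no output)
```

View pics/c1.png

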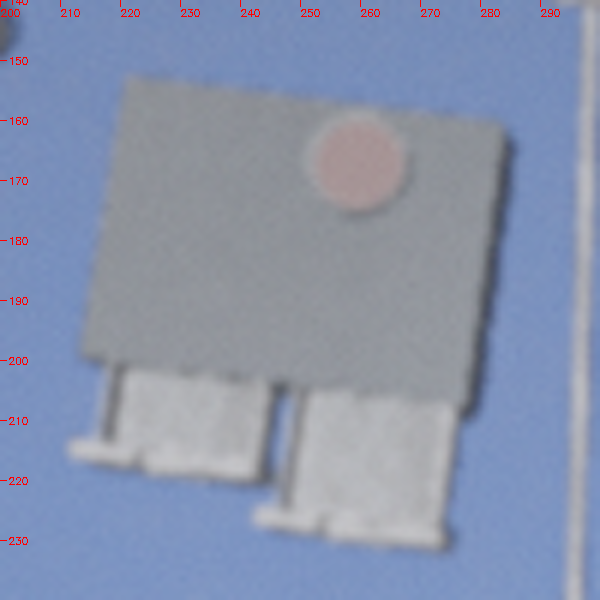

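View pics/c2.png

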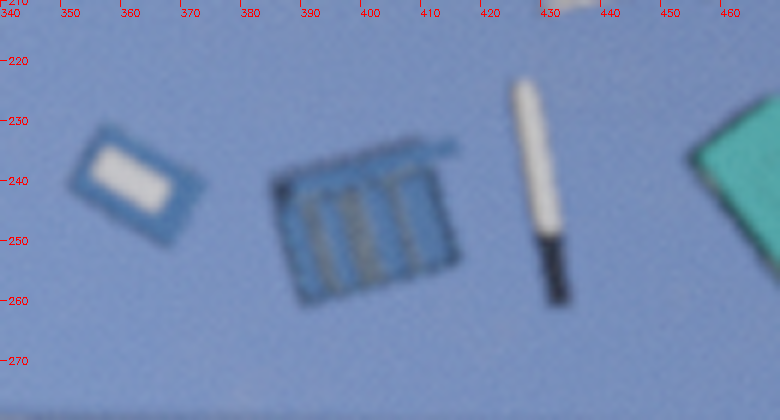

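View pics/c3.png

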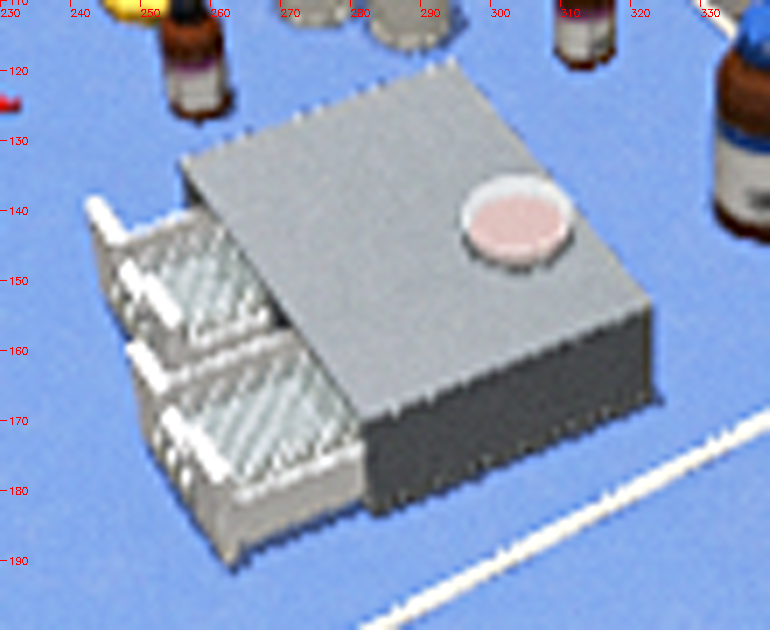

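View pics/c4.png

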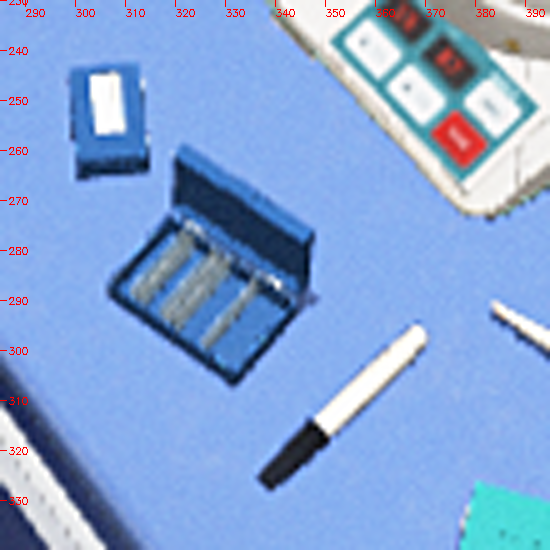

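```bash
python3 - <<'E'
from h import *
np.set_printoptions(precision=1,suppress=True)
t=load("top0");s=load("scene0")
print("cab top corners top view BL,BR,FR,FL")
for u,v in [(220.5,152.8),(283.5,160.3),(277.5,206.5),(213.5,199)]: print(planez(t,u,v,78))
print("scene");
for u,v in [(294.5,119),(322.5,153),(282,170),(256,133)]: print(planez(s,u,v,78), pt(s,u-0 ,v))
print("drawer front top corners (z76) top: left L,R ; right L,R (front edge)")
for u,v in [(211.5,216),(243.5,220),(242,227.5),(274,231.3)]: print(planez(t,u,v,76))
print("scene top edges: left L front, right ...")
for u,v in [(242.5,139),(256,156),(248,160),(262.5,178.5)]: print(planez(s,u,v,76))
print("dish",planez(t,259,167,93), "stain",planez(t,186,180,88))
P=cloud(t);S=cloud(s)
for nm,Q in(("t",P),("s",S)):
    r=Q[150:240,205:285] if nm=="t" else Q[110:195,240:325]
    z=r[...,2]; m=(z>70)&(z<86); q=r[m]; print(nm,len(q),q.min(0),q.max(0),np.median(q[:,2]))
print("box base corners z19: top FL,FR ; back L")
for u,v in [(389,261),(414.5,253.5),(385,240.5)]: print(planez(t,u,v,19))
print("scene FL,FR(front z19), hinge L, hinge R");
for u,v in [(307.5,288),(331.5,306.5),(319,273.5),(345,291)]: print(planez(s,u,v,19))
print("lid: free edge scene outer corners z82")
for u,v in [(321,259.5),(347.5,277)]: print(planez(s,u,v,82), pt(s,u,v+1))
print("lid top view");
for u,v in [(385,239.5),(408,233.5)]: print(planez(t,u,v,82))
print("marker",[planez(t,u,v,8.5) for u,v in[(426,223),(433,260)]], [planez(s,u,v,8.5) for u,v in[(369,298),(337,326)]])
print("small box",[planez(t,u,v,20) for u,v in[(352,241),(357.5,231),(373,241),(367,251)]])
for nm,Q in(("t",P),("s",S)):
    r=Q[225:270,380:420] if nm=="t" else Q[255:310,300:355]
    z=r[...,2]; print(nm,np.histogram(z,bins=range(-10,100,10)))
    q=r[z>50]; print(q.min(0),q.max(0),len(q)); 
    q=r[z>10]; print(q.min(0),q.max(0),len(q))
E
```

```text
cab top corners top view BL,BR,FR,FL
[739.  335.9  78. ]
[716.8 113.1  78. ]
[552.7 128.3  78. ]
[574.1 350.6  78. ]
scene
[736.6 330.2  78. ] [733.4 324.9  83.2]
[714.1 112.8  78. ] [712.4 110.5  80.8]
[548.6 127.4  78. ] [552.4 134.4  69.6]
[573.3 348.5  78. ] [571.8 345.2  81.2]
drawer front top corners (z76) top: left L,R ; right L,R (front edge)
[515.1 354.5  76. ]
[503.7 243.7  76. ]
[477.8 247.6  76. ]
[467.1 137.4  76. ]
scene top edges: left L front, right ...
[516.1 351.5  76. ]
[510.9 243.5  76. ]
[477.1 242.8  76. ]
[472.6 134.5  76. ]
dish [687.4 195.7  93. ] stain [637.  446.8  88. ]
t 2986 [471.3 111.7  70.1] [742.7 353.   86. ] 78.48006469675403
s 1918 [466.2 108.9  70. ] [740.9 471.9  85.9] 78.82596057446804
box base corners z19: top FL,FR ; back L
[ 374.3 -267.1   19. ]
[ 402.5 -357.8   19. ]
[ 446.3 -253.2   19. ]
scene FL,FR(front z19), hinge L, hinge R
[ 373.2 -280.9   19. ]
[ 395.5 -371.9   19. ]
[ 430.5 -260.4   19. ]
[ 458.6 -354.7   19. ]
lid: free edge scene outer corners z82
[ 441.5 -255.7   82. ] [ 440.3 -257.5   79.8]
[ 469.  -349.2   82. ] [ 498.8 -316.4    1.8]
lid top view
[ 446.9 -242.    82. ]
[ 469.  -320.6   82. ]
marker [array([ 513. , -403.7,    8.5]), array([ 381. , -426.2,    8.5])] [array([ 506.3, -410.6,    8.5]), array([ 375.3, -425.7,    8.5])]
small box [array([ 441.9, -135.3,   20. ]), array([ 478. , -154.7,   20. ]), array([ 443.5, -210.2,   20. ]), array([ 407.7, -188.9,   20. ])]
t (array([536, 966, 118,  80,   2,   1,   3,   2,  16,  71]), array([-10,   0,  10,  20,  30,  40,  50,  60,  70,  80,  90]))
[ 386.8 -347.5   53.4] [ 474.4  -11.1 1387.4] 97
[ 354.3 -368.    10.1] [ 496.2  -11.1 1387.4] 298
s (array([ 686, 1436,  293,  309,   48,   50,   50,   36,    9,  100]), array([-10,   0,  10,  20,  30,  40,  50,  60,  70,  80,  90]))
[  -7.1 -880.3   50.4] [ 474.  -250.7 1277.1] 203
[  -7.1 -880.3   10.1] [ 474.  -171.6 1277.1] 903
```

```bash
cat >> h.py <<'E'
from scipy.spatial.transform import Rotation as Ro
def st():
    from workcell import readout
    s=readout.state(); R=Ro.from_euler('xyz',s['ee_rot'],degrees=True).as_matrix()
    np.set_printoptions(precision=2,suppress=True)
    print('t',round(s['time_s'],2),'p',s['ee_pos'],'x',R[:,0],'y',R[:,1],'F',s['force'],'w',round(s['gripper_width'],1),'q',s['qpos'])
    return s,R
E
python3 -c "
from h import *
st()"
```

```text
t 0.15 p [228.45 527.28 227.32] x [-0. -0. -1.] y [ 0.4   0.92 -0.  ] F [ 0.69 -0.38 -0.23] w 91.3 q [65.43 18.34 89.69 -0.   72.04 -1.15]
```

```bash
python3 -m creep '[{"translation":[3,-3,0],"delta_rot":[0,0,0.08]},{"translation":[2.8,-2.8,-2],"delta_rot":[0,0,0.08]},{"translation":[2.8,-2.8,-2],"delta_rot":[0,0,0.08]},{"translation":[2.8,-2.8,-2],"delta_rot":[0,0,0.074]},{"translation":[2.8,-2.8,0],"delta_rot":[0,0,0]}]' -1 10
python3 -m creep '[{"translation":[2.8,-2.8,0],"delta_rot":[0,0,0]},{"translation":[2.8,-2.8,0],"delta_rot":[0,0,0]},{"translation":[2.8,-2.8,0],"delta_rot":[0,0,0]},{"translation":[0,0,0],"delta_rot":[0,0,0]}]'
python3 - <<'E'
from h import *
from workcell import optics
st(); c=optics.camera_params("wrist"); p,d=optics.grab_frame("wrist"); np.savez("pics/w1.npz",p=p,d=d,**c); cv2.imwrite("pics/w1.png",p[:,:,::-1])
E
```

```text
time_s: 0.57
ee_pos: [363.9, 388.3, 167.9]
ee_rot: [-129.8, 89.6, -135.1]
force: [0.0, 0.3, -1.5]
gripper_width: 61.2
time_s: 0.9
ee_pos: [453.2, 302.7, 171.4]
ee_rot: [-37.0, 89.8, -42.8]
force: [0.5, 0.6, 0.3]
gripper_width: 34.3
t 0.9 p [453.2  302.74 171.38] x [ 0. -0. -1.] y [ 0.1   0.99 -0.  ] F [0.47 0.65 0.28] w 34.3 q [ 32.64  18.06  98.65  -0.2   63.25 -51.52]
```

View pics/w1.png

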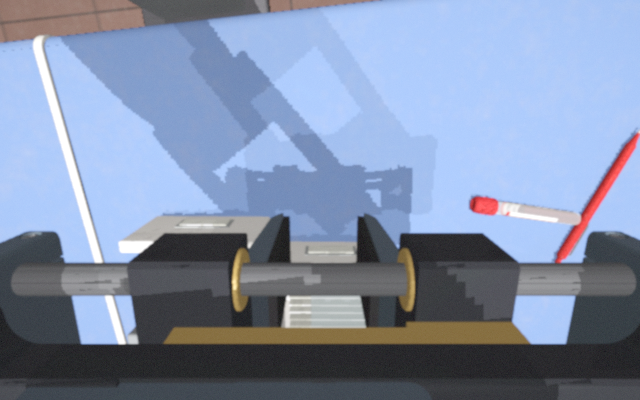

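The wrist view has image up pointing toward the robot. The left front's top is at about (330,245), the right front's at (200,220), and the lying tube is at (525,210), clear of the path.

```bash
python3 - <<'E'
from h import *
z=load("w1"); np.set_printoptions(precision=1,suppress=True)
for u,v in [(330,246),(330,242),(300,244),(300,250),(345,250),(180,225),(240,220),(205,217),(122,246),(150,220),(282,222)]: print((u,v),pt(z,u,v),planez(z,u,v,76))
E
```

```text
(330, 246) [506.9 305.   27.8] [486.6 306.   76. ]
(330, 242) [508.7 305.1  14. ] [483.4 306.3  76. ]
(300, 244) [505.9 276.9  18.9] [482.7 283.3  76. ]
(300, 250) [506.3 277.8  32.3] [487.7 282.7  76. ]
(345, 250) [508.1 318.2  37.2] [491.1 317.2  76. ]
(180, 225) [469.1 178.8  41.6] [458.5 194.8  76. ]
(240, 220) [475.6 225.6  22.8] [459.  240.5  76. ]
(205, 217) [472.1 191.   14.2] [454.1 214.7  76. ]
(122, 246) [471.2 146.4  75.2] [470.9 147.   76. ]
(150, 220) [474.  131.4   0.1] [452.4 173.1  76. ]
(282, 222) [433.7 286.1 167.1] [463.7 271.8  76. ]
```

```bash
python3 -m creep '[{"translation":[0,-0.2,-3],"delta_rot":[0,0,0]},{"translation":[0,-0.2,-3],"delta_rot":[0,0,0]},{"translation":[0,0,-3],"delta_rot":[0,0,0]},{"translation":[0,0,-3],"delta_rot":[0,0,0]},{"translation":[1,-0.1,0],"delta_rot":[0,0,0]}]'
python3 -m creep '[{"translation":[1,-0.1,0],"delta_rot":[0,0,0]},{"translation":[1,-0.1,0],"delta_rot":[0,0,0]},{"translation":[0.8,-0.1,0],"delta_rot":[0,0,0]},{"translation":[0.8,-0.1,0],"delta_rot":[0,0,0]},{"translation":[0.8,-0.1,0],"delta_rot":[0,0,0]}]'
python3 -c "
from h import *
st()"
```

```text
time_s: 1.37
ee_pos: [453.0, 300.5, 46.3]
ee_rot: [-145.4, 89.2, -150.7]
force: [-1.6, -0.7, 0.9]
gripper_width: 0.5
time_s: 1.78
ee_pos: [504.2, 297.7, 53.1]
ee_rot: [56.8, 89.9, 51.3]
force: [-1.6, 1.9, 2.3]
gripper_width: 0.5
t 1.78 p [504.19 297.73  53.1 ] x [ 0.  0. -1.] y [0.1 1.  0. ] F [-1.61  1.86  2.28] w 0.5 q [ 29.41  28.32 101.53   0.06  50.04 -55.16]
```

```bash
python3 -m creep '[{"translation":[0.7,-0.07,0],"delta_rot":[0,0,0]},{"translation":[0.7,-0.07,0],"delta_rot":[0,0,0]},{"translation":[0.6,-0.06,0],"delta_rot":[0,0,0]},{"translation":[0.5,-0.05,0],"delta_rot":[0,0,0]},{"translation":[0.3,0,0],"delta_rot":[0,0,0]}]'
python3 -m creep '[{"translation":[0.2,0,0],"delta_rot":[0,0,0]},{"translation":[0.2,0,0],"delta_rot":[0,0,0]},{"translation":[0,0,0],"delta_rot":[0,0,0]}]'
```

```text
time_s: 2.2
ee_pos: [531.5, 294.4, 51.5]
ee_rot: [-102.9, 90.0, -108.3]
force: [-1.7, 0.2, 0.7]
gripper_width: 0.6
time_s: 2.45
ee_pos: [535.2, 294.6, 51.4]
ee_rot: [-75.5, 90.0, -80.9]
force: [-0.5, -0.4, -0.0]
gripper_width: 0.3
```

```bash
python3 -m creep '[{"translation":[0.2,0,0],"delta_rot":[0,0,0]},{"translation":[0.2,0,0],"delta_rot":[0,0,0]},{"translation":[0.2,0,0],"delta_rot":[0,0,0]},{"translation":[0,0,0],"delta_rot":[0,0,0]}]'
python3 -m creep '[{"translation":[0.2,0,0],"delta_rot":[0,0,0]},{"translation":[0.2,0,0],"delta_rot":[0,0,0]},{"translation":[0,0,0],"delta_rot":[0,0,0]}]'
```

```text
time_s: 2.78
ee_pos: [538.5, 294.6, 51.4]
ee_rot: [-166.0, 89.7, -171.5]
force: [-7.9, 0.2, 3.9]
gripper_width: 0.4
time_s: 3.03
ee_pos: [538.7, 294.6, 51.5]
ee_rot: [-167.2, 89.2, -172.8]
force: [-16.6, 1.4, 10.5]
gripper_width: 0.6
```

The left drawer stopped hard at TCP x 538.6. I'll back off and go to the right one.

```bash
python3 -m creep '[{"translation":[-2,0,0],"delta_rot":[0,0,0]},{"translation":[-3,0,0],"delta_rot":[0,0,0]},{"translation":[-4,0,0],"delta_rot":[0,0,0]},{"translation":[-3,0,0],"delta_rot":[0,0,0]},{"translation":[0,-2.6,0],"delta_rot":[0,0,0]}]'
python3 -m creep '[{"translation":[0,-2.6,0],"delta_rot":[0,0,0]},{"translation":[0,-2.6,0],"delta_rot":[0,0,0]},{"translation":[0,-2.5,0],"delta_rot":[0,0,0]},{"translation":[0,0,0],"delta_rot":[0,0,0]}]'
python3 - <<'E'
from h import *
from workcell import optics
st(); c=optics.camera_params("scene"); p,d=optics.grab_frame("scene"); np.savez("pics/s1.npz",p=p,d=d,**c); crop(load("s1"),"s1",220,100,120,100,6)
E
```

```text
time_s: 3.45
ee_pos: [420.4, 271.0, 51.7]
ee_rot: [156.9, 89.9, 151.8]
force: [1.6, -0.2, 0.4]
gripper_width: 0.5
time_s: 3.78
ee_pos: [424.6, 188.9, 51.8]
ee_rot: [-76.5, 89.9, -82.0]
force: [0.4, -0.3, -0.5]
gripper_width: 0.5
t 3.78 p [424.65 188.88  51.85] x [ 0. -0. -1.] y [ 0.1  1.  -0. ] F [ 0.36 -0.26 -0.46] w 0.5 q [ 22.6   19.8  117.51  -0.09  42.71 -61.79]
```

View pics/s1.png

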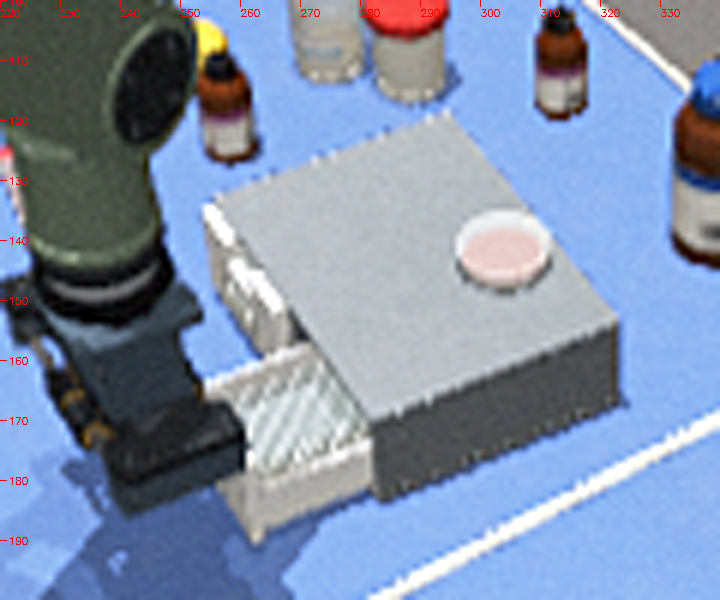

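The left front now sits flush against the carcass at (262,145). Next I push the right one.

```bash
python3 -m creep '[{"translation":[1.5,0,0],"delta_rot":[0,0,0]},{"translation":[1,0,0],"delta_rot":[0,0,0]},{"translation":[0.8,0,0],"delta_rot":[0,0,0]},{"translation":[0.8,-0.1,0],"delta_rot":[0,0,0]},{"translation":[0.8,-0.1,0],"delta_rot":[0,0,0]}]'
python3 -m creep '[{"translation":[0.8,-0.1,0],"delta_rot":[0,0,0]},{"translation":[0.8,-0.1,0],"delta_rot":[0,0,0]},{"translation":[0.8,0,0],"delta_rot":[0,0,0]},{"translation":[0.8,0,0],"delta_rot":[0,0,0]},{"translation":[0.8,0,0],"delta_rot":[0,0,0]}]'
python3 -m creep '[{"translation":[0.5,0,0],"delta_rot":[0,0,0]},{"translation":[0.4,0,0],"delta_rot":[0,0,0]},{"translation":[0.2,0,0],"delta_rot":[0,0,0]},{"translation":[0.2,0,0],"delta_rot":[0,0,0]},{"translation":[0,0,0],"delta_rot":[0,0,0]}]'
```

```text
time_s: 4.25
ee_pos: [474.2, 190.4, 51.4]
ee_rot: [159.1, 89.9, 153.7]
force: [-2.0, 1.6, 1.0]
gripper_width: 0.5
time_s: 4.67
ee_pos: [514.3, 187.3, 51.3]
ee_rot: [-139.6, 89.9, -145.1]
force: [-2.0, -1.8, -0.1]
gripper_width: 0.4
time_s: 5.08
ee_pos: [527.1, 187.8, 51.6]
ee_rot: [56.2, 90.0, 50.7]
force: [-0.7, -0.1, 0.1]
gripper_width: 0.6
```

```bash
python3 -m creep '[{"translation":[0.2,0,0],"delta_rot":[0,0,0]},{"translation":[0.2,0,0],"delta_rot":[0,0,0]},{"translation":[0.2,0,0],"delta_rot":[0,0,0]},{"translation":[0,0,0],"delta_rot":[0,0,0]}]'
python3 -m creep '[{"translation":[0.1,0,0],"delta_rot":[0,0,0]},{"translation":[0.1,0,0],"delta_rot":[0,0,0]},{"translation":[0,0,0],"delta_rot":[0,0,0]}]'
```

```text
time_s: 5.42
ee_pos: [527.3, 187.8, 51.7]
ee_rot: [-171.1, 89.3, -176.6]
force: [-14.3, 1.5, 10.6]
gripper_width: 0.6
time_s: 5.67
ee_pos: [527.4, 187.8, 51.7]
ee_rot: [-170.8, 89.1, -176.3]
force: [-18.9, 2.8, 13.7]
gripper_width: 0.4
```

Both drawers have hit their stops. I'll retreat, rise and swing over to the slide box, turning the tool half round so the wrist stays in range.

```bash
python3 -m creep '[{"translation":[-2,0,0],"delta_rot":[0,0,0]},{"translation":[-3,0,0],"delta_rot":[0,0,0]},{"translation":[-3,0,1],"delta_rot":[0,0,0]},{"translation":[-2,0,3],"delta_rot":[0,0,0]},{"translation":[-1,0,3.5],"delta_rot":[0,0,0]}]'
python3 -m creep '[{"translation":[0,0,3.5],"delta_rot":[0,0,-0.12]},{"translation":[0,-1,3.5],"delta_rot":[0,0,-0.12]},{"translation":[0,-2,3],"delta_rot":[0,0,-0.12]},{"translation":[0,-2,0],"delta_rot":[0,0,-0.12]},{"translation":[0,-2,0],"delta_rot":[0,0,-0.12]}]'
python3 -m creep '[{"translation":[0,-2.5,0],"delta_rot":[0,0,-0.12]},{"translation":[0,-2.5,0],"delta_rot":[0,0,-0.12]},{"translation":[0,-2.5,0],"delta_rot":[0,0,-0.12]},{"translation":[0,-2.5,0],"delta_rot":[0,0,-0.12]},{"translation":[0,-2.5,0],"delta_rot":[0,0,-0.12]}]'
python3 -m creep '[{"translation":[0,-2.5,0],"delta_rot":[0,0,-0.12]},{"translation":[0,-2.5,0],"delta_rot":[0,0,-0.12]},{"translation":[0,-2.5,0],"delta_rot":[0,0,-0.12]},{"translation":[0,-2.5,0],"delta_rot":[0,0,-0.12]},{"translation":[0,-2.5,0],"delta_rot":[0,0,-0.12]}]'
python3 -c "
from h import *
st()"
```

```text
time_s: 6.08
ee_pos: [421.0, 187.1, 125.8]
ee_rot: [-155.2, 89.7, -160.6]
force: [0.7, 0.2, 0.5]
gripper_width: 0.7
time_s: 6.5
ee_pos: [426.8, 117.8, 229.5]
ee_rot: [54.0, 89.5, 13.9]
force: [0.2, -0.4, -0.7]
gripper_width: 0.5
time_s: 6.92
ee_pos: [425.6, -8.3, 227.3]
ee_rot: [72.4, 89.8, -2.1]
force: [-0.4, -1.1, 0.6]
gripper_width: 0.5
time_s: 7.33
ee_pos: [425.5, -133.7, 227.2]
ee_rot: [90.3, 89.8, -18.6]
force: [0.4, 0.3, 0.1]
gripper_width: 0.2
t 7.33 p [ 425.54 -133.66  227.24] x [ 0. -0. -1.] y [ 0.95 -0.32  0.  ] F [0.45 0.29 0.14] w 0.2 q [-18.92   6.55 105.41   0.    67.85  -0.02]
```

```bash
python3 -m creep '[{"translation":[0,-2.5,0],"delta_rot":[0,0,-0.12]},{"translation":[0,-2.5,0],"delta_rot":[0,0,-0.12]},{"translation":[0,-2.5,0],"delta_rot":[0,0,-0.12]},{"translation":[-1,-2.5,0],"delta_rot":[0,0,-0.12]},{"translation":[-1,-2.5,0],"delta_rot":[0,0,-0.12]}]'
python3 -m creep '[{"translation":[-1,-1,0],"delta_rot":[0,0,-0.12]},{"translation":[-1,-1,0],"delta_rot":[0,0,-0.12]},{"translation":[0,-1,0],"delta_rot":[0,0,-0.12]},{"translation":[0,0,0],"delta_rot":[0,0,0]},{"translation":[0,0,0],"delta_rot":[0,0,0]}]'
python3 - <<'E'
from h import *
from workcell import optics
st()
for n in("wrist","scene","top"):
  c=optics.camera_params(n); p,d=optics.grab_frame(n); np.savez(f"pics/{n}2.npz",p=p,d=d,**c); cv2.imwrite(f"pics/{n}2.png",p[:,:,::-1])
crop(load("scene2"),"c5",230,100,110,100,6)
E
```

```text
time_s: 7.75
ee_pos: [405.5, -258.9, 227.1]
ee_rot: [109.4, 89.8, -33.9]
force: [-0.1, -0.2, -0.4]
gripper_width: 0.4
time_s: 8.17
ee_pos: [385.3, -287.6, 226.9]
ee_rot: [134.5, 89.9, -28.9]
force: [-0.2, 0.4, -0.5]
gripper_width: 0.7
t 8.17 p [ 385.33 -287.59  226.95] x [ 0. -0. -1.] y [ 0.29 -0.96  0.  ] F [-0.18  0.39 -0.54] w 0.7 q [-38.12   9.8  101.49   0.02  68.62  35.32]
```

View pics/wrist2.png

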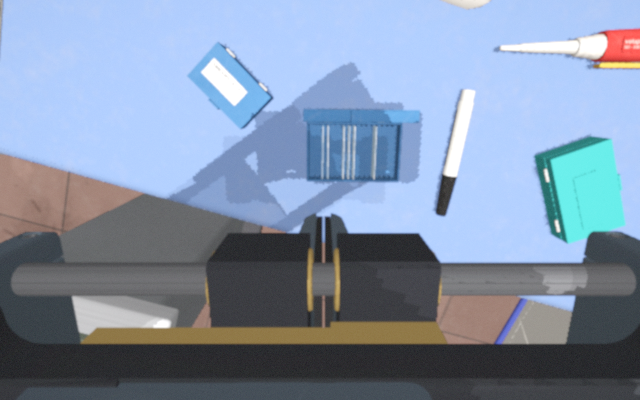

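View pics/c5.png

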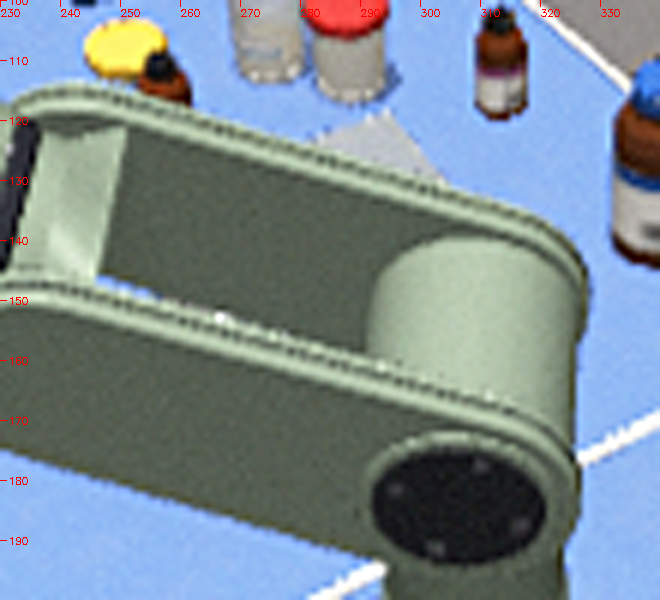

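View pics/scene2.png

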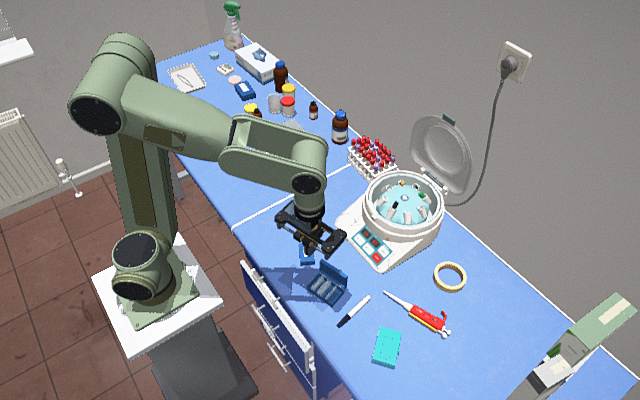

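The wrist view shows the open box nearly square to the tool. The base spans (307..400, 120..182), the lid's free edge runs (303..422, 108..122), and the marker is at (457,150).

```bash
python3 - <<'E'
from h import *
np.set_printoptions(precision=1,suppress=True)
z=load("wrist2"); crop(z,"c6",285,85,150,110,5)
P=cloud(z)
q=P[105:125,300:425].reshape(-1,3); q=q[(q[:,2]>55)&(q[:,2]<100)]; 
ax=np.array([np.cos(np.radians(16.5)),np.sin(np.radians(16.5))]);ay=np.array([-ax[1],ax[0]])
print(len(q),q.min(0),q.max(0)); print("x'",np.percentile(q[:,:2]@ax,[2,50,98]),"y'",np.percentile(q[:,:2]@ay,[1,50,99]),"z",np.percentile(q[:,2],[2,50,98]))
print("tcp x',y'",np.array([385.3,-287.6])@ax,np.array([385.3,-287.6])@ay)
b=P[120:186,300:410].reshape(-1,3); b=b[(b[:,2]>12)&(b[:,2]<25)]
print("base x'",np.percentile(b[:,:2]@ax,[1,99]),"y'",np.percentile(b[:,:2]@ay,[1,99]))
print("rim corners z19",[planez(z,u,v,19) for u,v in[(307,181),(399,181)]])
E
```

```text
1480 [ 434.6 -347.3   55.4] [ 470.  -251.7   87.1]
x' [343.9 348.8 353.7] y' [-463.1 -415.8 -368.3] z [79.8 81.6 85.2]
tcp x',y' 287.75043070786666 -385.18766806251375
base x' [279.4 340.9] y' [-464.1 -366.7]
rim corners z19 [array([ 372.4, -272. ,   19. ]), array([ 400.3, -365.3,   19. ])]
```

View pics/c6.png

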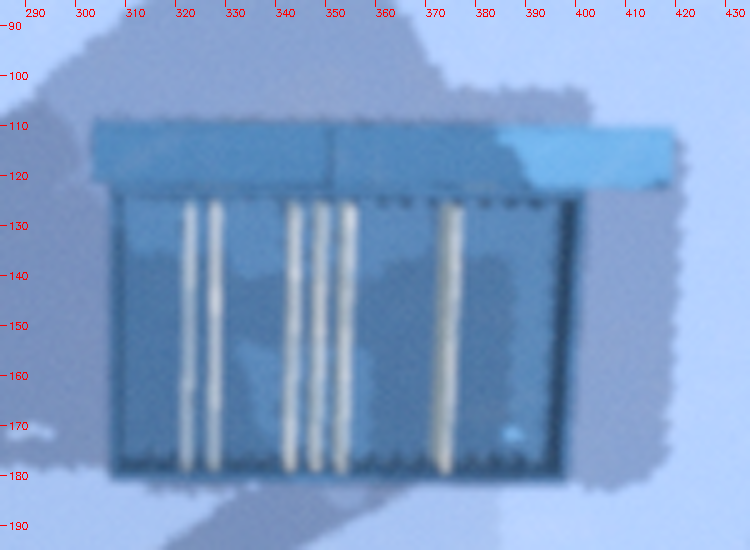

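```bash
python3 -m creep '[{"translation":[2.5,0,0],"delta_rot":[0,0,0]},{"translation":[2.5,0,0],"delta_rot":[0,0,0]},{"translation":[2.5,-0.1,0],"delta_rot":[0,0,0]},{"translation":[2.6,-0.1,0],"delta_rot":[0,0,0]},{"translation":[0,0,-2],"delta_rot":[0,0,0]}]'
python3 -m creep '[{"translation":[0,0,-3],"delta_rot":[0,0,0]},{"translation":[0,0,-2],"delta_rot":[0,0,0]},{"translation":[0,0,0],"delta_rot":[0,0,0]}]'
python3 - <<'E'
from h import *
from workcell import optics
st()
for n in("wrist","scene"):
  c=optics.camera_params(n); p,d=optics.grab_frame(n); np.savez(f"pics/{n}3.npz",p=p,d=d,**c); cv2.imwrite(f"pics/{n}3.png",p[:,:,::-1])
crop(load("scene3"),"c7",260,180,160,140,5)
E
```

```text
time_s: 8.73
ee_pos: [492.8, -290.1, 209.7]
ee_rot: [138.0, 89.3, -25.3]
force: [0.6, -1.5, 0.0]
gripper_width: 0.5
time_s: 8.98
ee_pos: [483.9, -286.8, 152.3]
ee_rot: [-48.5, 89.5, 148.1]
force: [-1.1, 0.6, 0.6]
gripper_width: 0.6
t 8.98 p [ 483.9  -286.84  152.25] x [-0.01  0.   -1.  ] y [ 0.29 -0.96 -0.01] F [-1.07  0.61  0.65] w 0.6 q [-31.83  20.79  97.48   0.    62.26  41.58]
```

View pics/wrist3.png

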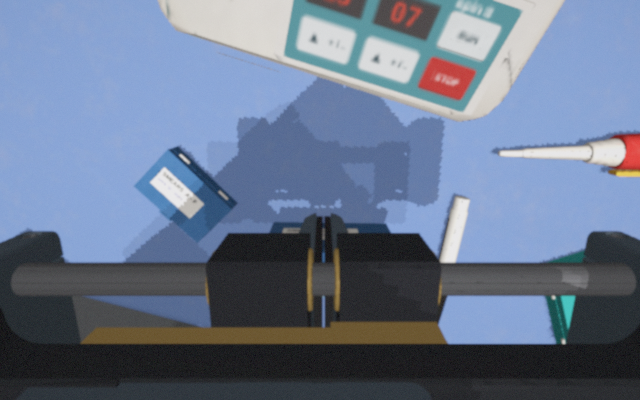

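View pics/c7.png

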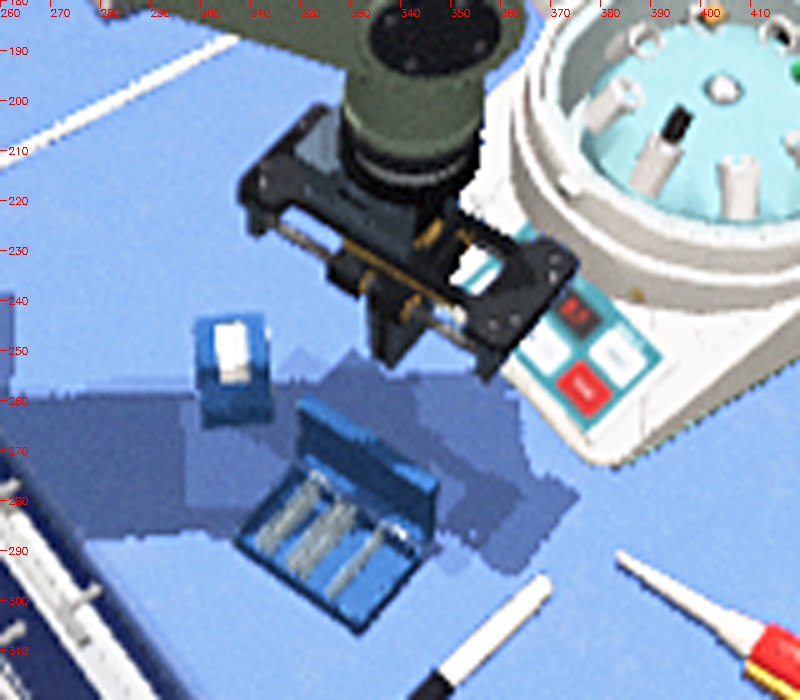

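The fingertip stands just behind the lid's outer face with the centrifuge panel clear. I descend, then push slowly.

```bash
python3 -m creep '[{"translation":[0,0,-2],"delta_rot":[0,0,0]},{"translation":[0,0,-2],"delta_rot":[0,0,0]},{"translation":[0,0,-1.5],"delta_rot":[0,0,0]},{"translation":[0,0,-1.4],"delta_rot":[0,0,0]},{"translation":[0,0,0],"delta_rot":[0,0,0]}]'
python3 -m creep '[{"translation":[-0.5,-0.15,0],"delta_rot":[0,0,0]},{"translation":[-0.5,-0.15,0],"delta_rot":[0,0,0]},{"translation":[-0.4,-0.12,0],"delta_rot":[0,0,0]},{"translation":[-0.4,-0.12,0],"delta_rot":[0,0,0]},{"translation":[-0.4,-0.12,0],"delta_rot":[0,0,0]}]'
```

```text
time_s: 9.5
ee_pos: [485.7, -288.8, 87.1]
ee_rot: [-47.8, 89.9, 148.6]
force: [-0.2, 0.2, -0.7]
gripper_width: 0.4
time_s: 9.92
ee_pos: [464.0, -296.4, 88.7]
ee_rot: [131.0, 89.9, -32.6]
force: [-0.1, 0.2, 1.0]
gripper_width: 0.5
```

```bash
python3 -m creep '[{"translation":[-0.4,-0.12,-0.1],"delta_rot":[0,0,0]},{"translation":[-0.4,-0.12,-0.1],"delta_rot":[0,0,0]},{"translation":[-0.4,-0.12,-0.1],"delta_rot":[0,0,0]},{"translation":[-0.4,-0.12,-0.1],"delta_rot":[0,0,0]},{"translation":[0,0,0],"delta_rot":[0,0,0]}]'
python3 - <<'E'
from h import *
from workcell import optics
s,R=st(); p=s['ee_pos']; print("x'",p[0]*.9588+p[1]*.284,"y'",-p[0]*.284+p[1]*.9588)
for n in("scene",):
  c=optics.camera_params(n); p,d=optics.grab_frame(n); np.savez(f"pics/{n}4.npz",p=p,d=d,**c)
crop(load("scene4"),"c8",280,220,100,100,7)
E
```

```text
time_s: 10.33
ee_pos: [446.8, -300.6, 83.2]
ee_rot: [-38.8, 89.9, 157.6]
force: [-0.2, -0.1, -0.6]
gripper_width: 0.5
t 10.33 p [ 446.78 -300.6    83.2 ] x [-0.  0. -1.] y [ 0.28 -0.96 -0.  ] F [-0.2  -0.08 -0.61] w 0.5 q [-35.15  22.83 105.96  -0.02  51.29  38.46]
x' 342.99977137446325 y' -415.1015794137505
```

View pics/c8.png

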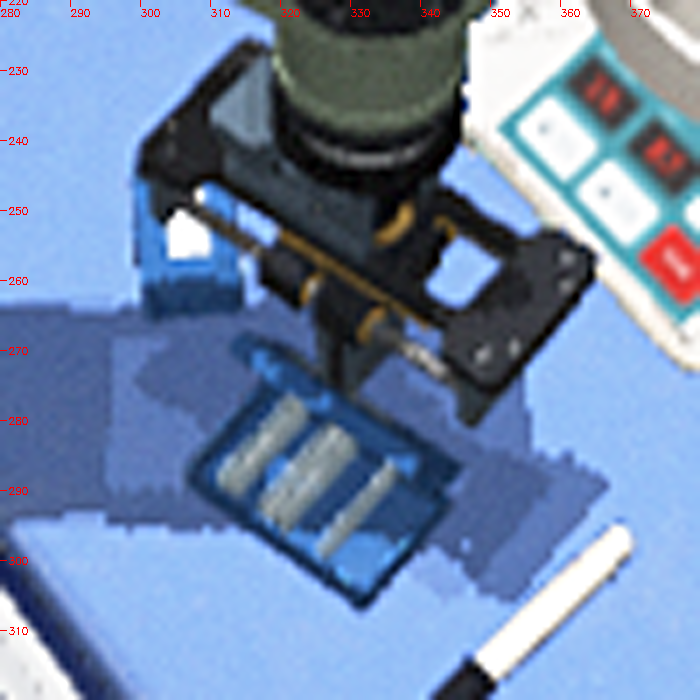

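The lid is folding forward with its free edge at (314,269)–(345,287). The base corners at (307,288) and (331,306) haven't moved.

```bash
python3 -m creep '[{"translation":[-0.4,-0.12,-0.2],"delta_rot":[0,0,0]},{"translation":[-0.4,-0.12,-0.2],"delta_rot":[0,0,0]},{"translation":[-0.4,-0.12,-0.3],"delta_rot":[0,0,0]},{"translation":[-0.3,-0.1,-0.3],"delta_rot":[0,0,0]},{"translation":[-0.3,-0.1,-0.3],"delta_rot":[0,0,0]}]'
python3 -m creep '[{"translation":[-0.3,-0.1,-0.3],"delta_rot":[0,0,0]},{"translation":[-0.3,-0.1,-0.3],"delta_rot":[0,0,0]},{"translation":[-0.2,-0.06,-0.3],"delta_rot":[0,0,0]},{"translation":[-0.2,-0.06,-0.3],"delta_rot":[0,0,0]},{"translation":[0,0,0],"delta_rot":[0,0,0]}]'
python3 - <<'E'
from h import *
from workcell import optics
s,R=st(); p=s['ee_pos']; print("x'",p[0]*.9588+p[1]*.284,"y'",-p[0]*.284+p[1]*.9588)
for n in("scene",):
  c=optics.camera_params(n); p,d=optics.grab_frame(n); np.savez(f"pics/{n}5.npz",p=p,d=d,**c)
crop(load("scene5"),"c9",280,220,100,100,7)
E
```

```text
time_s: 10.8
ee_pos: [429.3, -306.2, 70.2]
ee_rot: [-45.2, 90.0, 151.2]
force: [-0.4, 0.5, 0.2]
gripper_width: 0.7
time_s: 11.22
ee_pos: [419.2, -309.2, 57.9]
ee_rot: [-46.3, 89.9, 150.1]
force: [-0.1, -0.1, -0.3]
gripper_width: 0.8
t 11.22 p [ 419.18 -309.24   57.89] x [-0.  0. -1.] y [ 0.28 -0.96 -0.  ] F [-0.07 -0.07 -0.33] w 0.8 q [-37.67  23.37 109.87  -0.02  46.85  35.91]
x' 314.0867541142723 y' -415.5431116245307
```

View pics/c9.png

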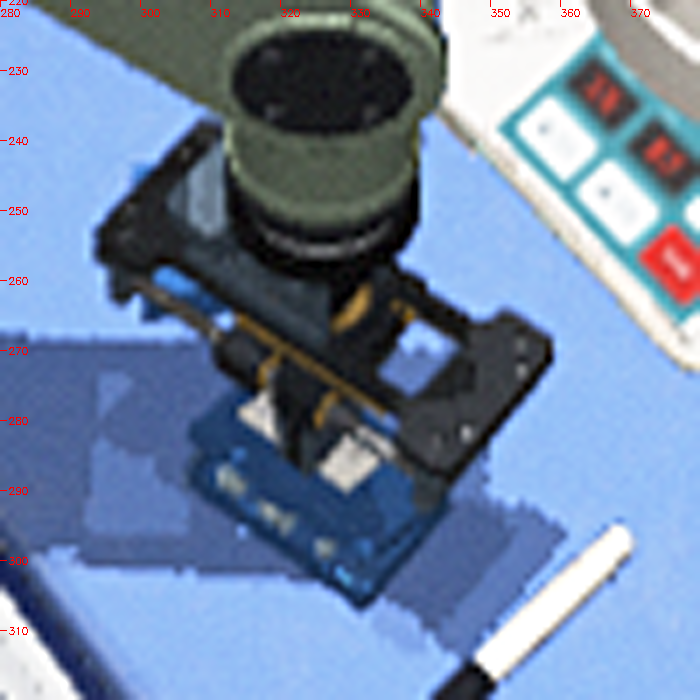

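The lid is nearly down, with its outer label in view and the front gap at about (320,295). Now I press down.

```bash
python3 -m creep '[{"translation":[-0.2,-0.06,-0.3],"delta_rot":[0,0,0]},{"translation":[-0.1,-0.03,-0.3],"delta_rot":[0,0,0]},{"translation":[0,0,-0.3],"delta_rot":[0,0,0]},{"translation":[0,0,-0.3],"delta_rot":[0,0,0]},{"translation":[0,0,0],"delta_rot":[0,0,0]}]'
python3 -m creep '[{"translation":[0,0,-0.2],"delta_rot":[0,0,0]},{"translation":[0,0,-0.2],"delta_rot":[0,0,0]},{"translation":[0,0,0],"delta_rot":[0,0,0]}]'
```

```text
time_s: 11.68
ee_pos: [416.6, -310.0, 45.9]
ee_rot: [-52.8, 89.9, 143.6]
force: [-0.5, 0.9, 0.2]
gripper_width: 0.6
time_s: 11.93
ee_pos: [417.1, -310.4, 44.2]
ee_rot: [118.0, 90.0, -45.6]
force: [-3.3, 2.1, 12.2]
gripper_width: 0.3
```

It pressed solid at tip height 30 mm with 12 N, which fits a shut lid. I'll lift off and check.

```bash
python3 -m creep '[{"translation":[0,0,0.5],"delta_rot":[0,0,0]},{"translation":[0,0,2],"delta_rot":[0,0,0]},{"translation":[0,0,3.5],"delta_rot":[0,0,0]},{"translation":[0,0,4],"delta_rot":[0,0,0]},{"translation":[-1,0,4],"delta_rot":[0,0,0]}]'
python3 -m creep '[{"translation":[-3,0,2.5],"delta_rot":[0,0,0]},{"translation":[-3,0,2],"delta_rot":[0,0,0]},{"translation":[-1,0,0],"delta_rot":[0,0,0]},{"translation":[0,0,0],"delta_rot":[0,0,0]},{"translation":[0,0,0],"delta_rot":[0,0,0]}]'
python3 - <<'E'
from h import *
from workcell import optics
np.set_printoptions(precision=1,suppress=True)
st()
for n in("wrist","scene","top"):
  c=optics.camera_params(n); p,d=optics.grab_frame(n); np.savez(f"pics/{n}6.npz",p=p,d=d,**c); cv2.imwrite(f"pics/{n}6.png",p[:,:,::-1])
crop(load("scene6"),"d1",230,100,160,120,5); crop(load("scene6"),"d2",285,230,110,110,5); crop(load("top6"),"d3",200,140,100,100,6)
a=load("top0");b=load("top6")
z=load("wrist6");P=cloud(z)
ax=np.array([.9588,.284]);ay=np.array([-.284,.9588])
X=P[...,:2]@ax;Y=P[...,:2]@ay
m=(X>270)&(X<365)&(Y>-475)&(Y<-355)&(P[...,2]>12)&(P[...,2]<100)
q=P[m]; print(m.sum(),np.percentile(q[:,2],[5,50,95,100]),"x'",np.percentile(X[m],[1,99]),"y'",np.percentile(Y[m],[1,99]))
A=np.c_[X[m],Y[m],np.ones(m.sum())]; k=q[:,2]>24; print("top plane",np.linalg.lstsq(A[k],q[k,2],rcond=None)[0])
E
```

```text
time_s: 12.35
ee_pos: [407.8, -310.2, 183.9]
ee_rot: [-169.2, 90.0, 27.3]
force: [1.4, -2.3, 1.1]
gripper_width: 0.5
time_s: 12.77
ee_pos: [336.9, -310.1, 227.0]
ee_rot: [-135.9, 90.0, 60.5]
force: [0.5, 0.2, 0.0]
gripper_width: 0.6
t 12.77 p [ 336.91 -310.14  226.95] x [ 0.  0. -1.] y [ 0.28 -0.96 -0.  ] F [0.48 0.23 0.05] w 0.6 q [-44.09   7.76 104.01   0.04  68.24  29.52]
6696 [28.11 29.6  31.07 32.57] x' [279.61 340.6 ] y' [-462.76 -367.39]
top plane [ 0.    0.   30.42]
```

View pics/wrist6.png

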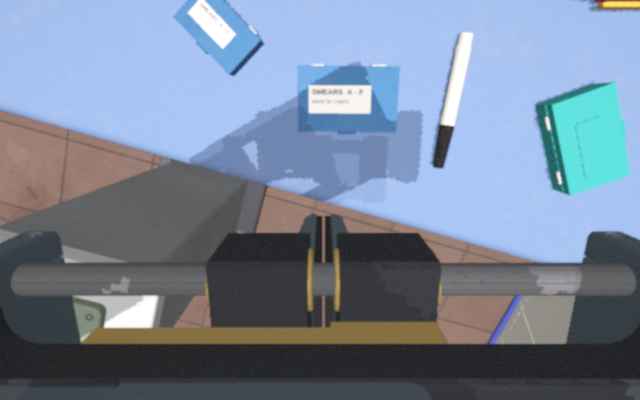

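View pics/d2.png

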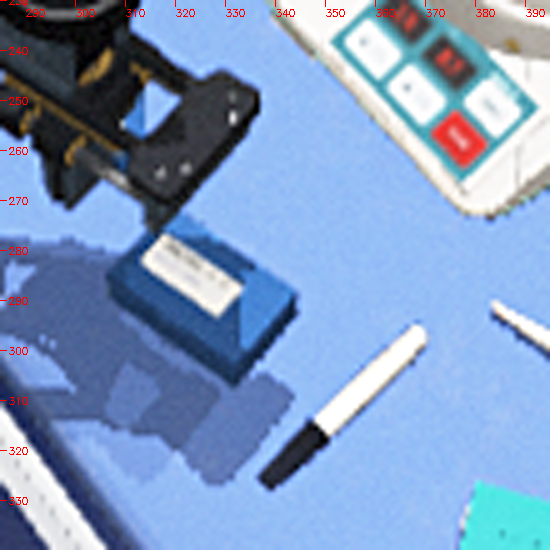

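View pics/d3.png

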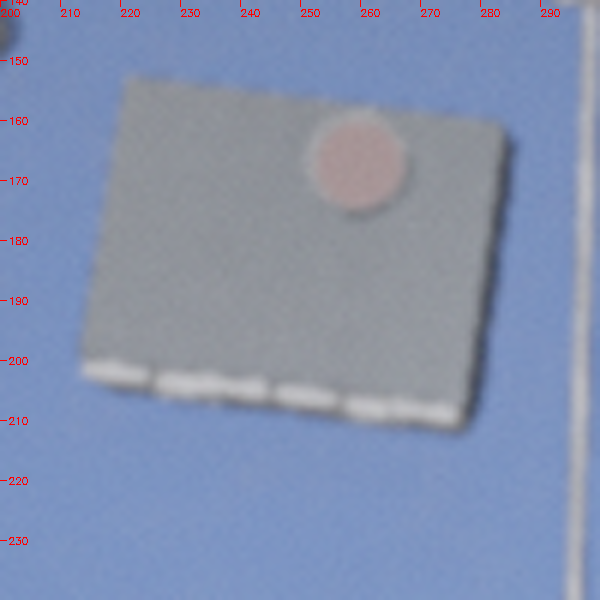

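View pics/d1.png

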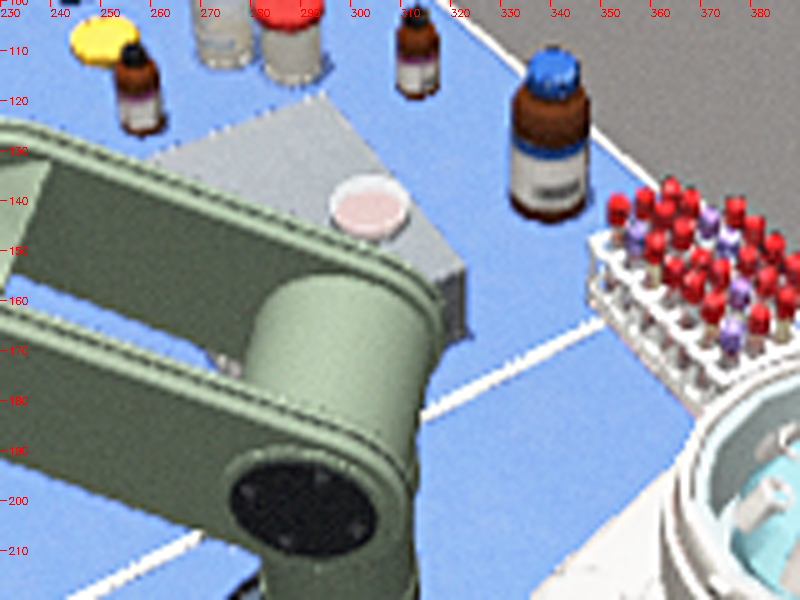

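Both fronts lie in one straight line along the carcass, (213..277, 200..211) in the top view. The lid is flat at 30 mm with zero tilt, the base has not moved, and the dish and marker are in place. I'm handing it in.

```bash
python3 -c "
from workcell import env
print(env.job_done())"
```

```text
the job is handed in; nothing more can be done
None
```

I pushed both drawers home and folded the blue slide box lid down until it was shut, using only the closed fingertips. The job was handed in at about 13 s of the 50 s allowed, and no verdict was reported.

- **Drawers:** each one ran against its stop, with about 17–19 N on the fingers along the push. In the last top view both fronts lie in one straight line flush with the cabinet.
- **Lid:** I pressed it down with about 12 N. The wrist camera's depth then showed its top flat, with no tilt, at 30 mm, the shut height.
- **Slide box:** its front and side edges measure within about 1.5 mm of where they were before I touched the lid.
- **Bystanders:** the marker and petri dish look unmoved. The dropper bottle is upright in the last scene view. I did not re-measure the lying tube; the tool only passed well above it early on.
- **Robot:** it ended clear, with the tool about 23 cm above the worktop.

None of the checks failed. The only disagreement was between my first pixel readings of the slide box from the top and scene views, which differed by about 14 mm. The later wrist-camera measurement settled it.

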